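# Make up two engraver's kits

### The job

Make up the two kits for the printing class from the stock on the bench. The three-compartment tray gets the polish tin in its middle compartment and the oblong and the round brass-faced blocks in its two end compartments, either way round; the two-compartment tray gets the square brass-faced block and the wooden dabber, one in each compartment. Set everything down upright (brass side up) and flat on the compartment floor without dropping it, and leave the tea glass and the graver where they are.

Things in the scene. Friction and masses are not known exactly. Their poses are not given: they have to be found in the camera images.
- long_block: Oblong brass-faced printing block, 70 mm long (its y) by 40 mm wide (its x). Wooden block 16 mm high with an 8 mm engraved brass plate on top, 24 mm high in all; loose, about 0.2 kg, lies brass side up. Origin: centre of the underside, z up. In an end compartment it has most room with its long side across the row, along the tray's x.
- round_block: Round brass-faced printing block, 46 mm in diameter. Wooden block 16 mm high with an 8 mm engraved brass plate on top, 24 mm high in all; loose, about 0.2 kg, lies brass side up. Origin: centre of the underside, z up. 
- square_block: Square brass-faced printing block, 46 by 46 mm, sides along its x and y. Wooden block 16 mm high with an 8 mm engraved brass plate on top, 24 mm high in all; loose, about 0.2 kg, lies brass side up. Origin: centre of the underside, z up. 
- tin: Small steel polish tin with a paper band, standing upright: body 44 mm in diameter up to 56 mm, then a sloping shoulder and a black cap 18 mm in diameter, 72 mm high in all. Loose, about 0.18 kg. Origin: centre of the underside, z up.
- dabber: Turned wooden ink dabber, mushroom-shaped, standing on its foot: foot 44 mm in diameter and 14 mm high, stem 20 mm in diameter, knob 40 mm in diameter at heights 50 to 61 mm, rounded top at 68 mm. Loose, about 0.11 kg. Origin: centre of the underside, z up.
- tray3: Wooden kit tray with three compartments in a row, 100 mm (its x) by 242 mm (its y). Each compartment is 90 mm (x) by about 74 mm (y) inside; their centres lie at y = -79, 0 and +79 mm, x = 0. Walls 5 mm thick, floor 5 mm thick, 16 mm high overall, so the walls rise 11 mm above the floor. Fixed to the table. Origin: centre of the underside; z up, y along the row of compartments. 
- tray2: Wooden kit tray with two compartments in a row, 100 mm (its x) by 163 mm (its y). Each compartment is 90 mm (x) by 74 mm (y) inside; their centres lie at y = -39.5 and +39.5 mm, x = 0. Walls 5 mm thick, floor 5 mm thick, 16 mm high overall, so the walls rise 11 mm above the floor. Fixed to the table. Origin: centre of the underside; z up, y along the row of compartments. 
- glass: Empty tea glass standing on the bench among the stock, 58 mm in diameter at the rim, 80 mm high, loose. Leave alone. Origin: centre of the underside, z up.
- graver: Graver (engraving tool), wooden mushroom handle 22 mm thick and a thin steel blade, about 120 mm long, lying along its x with the handle towards -x, loose, on the robot's side of the stock. Leave alone. Origin: under the middle of its length.
Things that resemble listed ones, but are neither listed nor needed, are in the scene too. Leave any blue look-alike of the square_block alone.

How it is judged:
At the end, for the whole second after the job is handed in: Tin in the middle, oblong and round block in the end compartments of the 3-tray; square block and dabber in the 2-tray, one each: on the floor (3 mm), within 20 mm of centre along the row, 30 mm across, upright to 0.1 rad, still, released; glass and graver within 30 mm of their start ((((x of long_block in the frame of tray3 between -0.03 and 0.03 m and y of long_block in the frame of tray3 between 0.059 and 0.099 m and z of long_block in the frame of tray3 between 0.002 and 0.0085 m) and (x of round_block in the frame of tray3 between -0.03 and 0.03 m and y of round_block in the frame of tray3 between -0.099 and -0.059 m and z of round_block in the frame of tray3 between 0.002 and 0.0085 m)) or ((x of long_block in the frame of tray3 between -0.03 and 0.03 m and y of long_block in the frame of tray3 between -0.099 and -0.059 m and z of long_block in the frame of tray3 between 0.002 and 0.0085 m) and (x of round_block in the frame of tray3 between -0.03 and 0.03 m and y of round_block in the frame of tray3 between 0.059 and 0.099 m and z of round_block in the frame of tray3 between 0.002 and 0.0085 m))) and x of tin in the frame of tray3 between -0.03 and 0.03 m and y of tin in the frame of tray3 between -0.02 and 0.02 m and z of tin in the frame of tray3 between 0.002 and 0.0085 m and (((x of square_block in the frame of tray2 between -0.03 and 0.03 m and y of square_block in the frame of tray2 between 0.0195 and 0.0595 m and z of square_block in the frame of tray2 between 0.002 and 0.0085 m) and (x of dabber in the frame of tray2 between -0.03 and 0.03 m and y of dabber in the frame of tray2 between -0.0595 and -0.0195 m and z of dabber in the frame of tray2 between 0.002 and 0.0085 m)) or ((x of square_block in the frame of tray2 between -0.03 and 0.03 m and y of square_block in the frame of tray2 between -0.0595 and -0.0195 m and z of square_block in the frame of tray2 between 0.002 and 0.0085 m) and (x of dabber in the frame of tray2 between -0.03 and 0.03 m and y of dabber in the frame of tray2 between 0.0195 and 0.0595 m and z of dabber in the frame of tray2 between 0.002 and 0.0085 m))) and angle between each of long_block, round_block, tin, square_block, dabber's own z axis and vertical below 0.1 rad and linear speed of each of long_block, round_block, tin, square_block, dabber below 0.02 m/s and angular speed of each of long_block, round_block, tin, square_block, dabber below 0.2 rad/s and distance of each of glass, graver from where it was at the start of the episode below 0.03 m and angle between glass's own z axis and vertical below 0.2 rad); the robot touches nothing.
It fails at once if one of the five things is dropped or thrown (moves faster than 0.7 m/s free of the fingers) ((linear speed of long_block above 0.7 m/s and contact force between long_block and the fingers below 0.05 N) or (linear speed of round_block above 0.7 m/s and contact force between round_block and the fingers below 0.05 N) or (linear speed of tin above 0.7 m/s and contact force between tin and the fingers below 0.05 N) or (linear speed of square_block above 0.7 m/s and contact force between square_block and the fingers below 0.05 N) or (linear speed of dabber above 0.7 m/s and contact force between dabber and the fingers below 0.05 N)).
It fails at once if the tea glass is shifted more than 30 mm or tipped (distance of glass from where it was at the start of the episode above 0.03 m or angle between glass's own z axis and vertical above 0.3 rad).
It fails at once if the graver is shifted more than 30 mm (distance of graver from where it was at the start of the episode above 0.03 m).
It also fails if it takes over 120 s, if anything falls off the work surface, if the arm or the gripper's body presses on something with over 40 N, if the wrist force passes 120 N, or if a joint passes its speed limit or range.

### The arm

A 7-joint arm with a two-finger parallel gripper is mounted at the origin on the work surface. World frame = base frame: x ahead of the robot, y to its left, z up, the work surface at z = 0. Lengths are in m, angles in rad, forces in N, time in s.
With the tool pointing down it reaches from about 0.35 to 0.9 m from the base axis. Payload 8.1 kg.
Tool frame: the origin (TCP) lies midway between the tips of the shut fingers; the grasp point (between the pads) lies 19 mm behind it; z points along the fingers, y is the line along which they close (so a half turn about z gives the same grasp; the last joint's range is limited). The gripper opens to 92 mm and grips with 3 to 60 N. Pads are 19 mm wide; open, the fingers measure 130 mm over their backs; the gripper's body (75 mm by 190 mm) begins 47 mm behind the grasp point.
Start: joints at [-1.244, 0.434, 0.025, 1.573, -0.012, 1.134, -0.075], TCP at [0.26, 0.568, 0.227] pointing down, gripper open.
Joint ranges: [-2.62, 2.62], [-0.44, 2.09], [-1.27, 1.32], [0.08, 2.57], [-1.32, 4.46], [0.12, 2], [-2.74, 2.74]. Speed limits (rad/s): [2.22, 2.22, 3.01, 3.01, 3.14, 3.14, 3.14].

### API

Orientations are given as a rotation vector (axis times angle).
In Python, from cell import arm gives the robot as it stands.
- The arm moves only by the tool carry_out, never from a script. Its arguments are lists of equal length, an entry for each row: "claw": the finger opening in cm, from 0 to 9.18; "delta_pos": the shift along the tool's x, y, z in cm, a list of three; "angular": the turn, a rotation vector about the tool's x, y, z in rad, a list of three. In form: {"claw": [claw, ...], "delta_pos": [[dx, dy, dz], ...], "angular": [[ax, ay, az], ...]}. A call has 1 to 20 rows; each row shifts and turns the commanded pose from where the row before left it, along the tool's axes as they then stand; what a row does not reach is not made up. A row lasts 1/10 s, in which the tool goes at most 50 mm and 8.59 degrees, less where a joint would pass 70% of its speed; a pose out of reach is approached as far as the arm can. A call with a gripper value outside its range is refused whole. The fingers move at their own pace and stop on an object; "force" is the grip in N (left out, the last holds). Time passes only in rows, so rows that do not move let the fingers close. It gives the time, the measured TCP pose, the force, the opening and the grip force at its end, in the units of the state.
- arm.observe(): the state, without advancing time (a new reading comes with each control period).
- arm.get_image(name): name is "side" or "top"; returns a dict with "frame" (384x512x3 uint8, red, green, blue), "mtx" (3x3 intrinsics, pixels), "T" (4x4, takes a point from camera to world coordinates). Camera axes: x right, y down, z forward; pixel columns grow to the right and rows downward; lengths in m; the calibration is good to about 2 mm. A picture is of the moment at which its call begins. There is no depth.
- arm.sign_off(): hands the job in; it is judged then, once.
Trained networks look in a picture, given as the dict that the camera call returned (one of the last four; its "shot" number tells which), for a name from the list of things; names that differ only in an ending like _2 or _b are one class to them, and where a whole thing is asked for, a point or a joint stands for the part that bears it (a point fixed in the world has none). Each returns a list of dicts, best first, with "conf" (0 to 1); they miss things now and then, are a little off and sometimes report something else, mostly with a low value. They report only what shows in the picture. A call takes as long as a camera call. They do not tell look-alikes from the thing itself.
- arm.look_for(label, picture): "centre" ([column, row] as shares, 0 to 1, of the picture: columns of its width, rows of its height, amid what is visible of it).
- arm.trace(label, picture): "region" (384x512 bool, what is visible of it) and "centre" ([column, row] as shares, 0 to 1, of the picture: columns of its width, rows of its height, amid what is visible of it).
- arm.place_of(label, picture): "centre" ([column, row] as shares, 0 to 1, of the picture: columns of its width, rows of its height: a listed point, or the origin of a listed thing).
The state is a dict: "clock": time; "joints": joint angles; "dq": joint speeds; "joint_efforts": joint torques, N m; "position": TCP position; "ee_rot": TCP orientation; "force": force on the tool from outside, world axes, zero at the start; "ft_torque": the same for the moment, N m; "width": opening from 0.0 (shut) to 1.0 (fully open); "gripper_force": force on a finger pad.
Only numpy, scipy, OpenCV 4.12 (cv2) and the standard library are available. Lean on these libraries where they do the work, as an engineer would, in place of code of your own. Each camera call takes 0.05 s, during which the arm holds its last target. There are 200 camera calls.

## Working session

There is one attempt and no reset: what is moved stays moved. The work goes in short steps, Python scripts to look and compute and a tool call to move; the robot and the scene stay as the last step left them, time stands still between calls to the robot, and variables do not carry over. Pictures are saved under pics/ and viewed, at most 14 in all, crops included, and the job is handed in when it is done.

Besides the shell and the picture viewer there is one more tool, called as name(argument=value, ...) on one line, values as JSON. carry_out: Moves the arm, as the interface text tells. Its arguments: {"type":"object","properties":{"claw":{"type":"array","items":{"type":"number"}},"delta_pos":{"type":"array","items":{"type":"array","items":{"type":"number"}}},"angular":{"type":"array","items":{"type":"array","items":{"type":"number"}}},"force":{"type":"number"}},"required":["claw","delta_pos","angular"]}

```bash
mkdir -p pics; ls
python3 - <<'E'
from cell import arm
import cv2
s=arm.observe(); print({k:(s[k]) for k in ['clock','position','ee_rot','width','force']})
for n in ['top','side']:
    p=arm.get_image(n); print(n,p['mtx'].tolist(),p['T'].round(3).tolist())
    cv2.imwrite(f'pics/{n}0.png',cv2.resize(p['frame'][:,:,::-1],(800,600),interpolation=cv2.INTER_CUBIC))
    for l in 'long_block round_block square_block tin dabber tray3 tray2 glass graver'.split():
        print(l,[(round(d['conf'],2),round(d['centre'][0]*512),round(d['centre'][1]*384)) for d in arm.place_of(l,p)][:5])
E
```

```text
pics
{'clock': 0.0, 'position': array([0.26030518, 0.56764334, 0.22595544]), 'ee_rot': array([-6.70140425e-01, -3.06909688e+00,  2.47470349e-03]), 'width': 0.9986107127763657, 'force': array([ 0.01250241, -0.56077755, -0.08887858])}
top [[437.8718401190529, 0.0, 256.13318044757744], [0.0, 437.8718401190529, 182.94474098141964], [0.0, 0.0, 1.0]] [[0.003, -0.997, 0.082, 0.412], [-1.0, -0.002, 0.006, -0.049], [-0.006, -0.082, -0.997, 1.432], [0.0, 0.0, 0.0, 1.0]]
long_block [(0.72, 199, 199)]
round_block [(0.46, 125, 172), (0.33, 154, 203)]
square_block [(0.75, 363, 170), (0.67, 354, 140), (0.53, 392, 190)]
tin [(0.67, 154, 202)]
dabber [(0.48, 248, 194)]
tray3 [(0.71, 297, 149), (0.62, 193, 146), (0.42, 151, 201)]
tray2 [(0.71, 297, 149), (0.62, 193, 146), (0.42, 151, 201)]
glass [(0.71, 289, 197)]
graver [(0.55, 219, 240)]
side [[356.35490847551887, 0.0, 249.08873894528963], [0.0, 356.35490847551887, 197.42179092565894], [0.0, 0.0, 1.0]] [[0.888, -0.359, 0.286, 0.272], [-0.459, -0.689, 0.56, -0.555], [-0.004, -0.629, -0.777, 0.729], [0.0, 0.0, 0.0, 1.0]]
long_block [(0.76, 199, 163)]
round_block [(0.63, 200, 105)]
square_block [(0.84, 348, 310), (0.72, 341, 363), (0.63, 374, 281)]
tin []
dabber [(0.65, 228, 200)]
tray3 [(0.67, 248, 139), (0.67, 313, 227)]
tray2 [(0.67, 248, 139), (0.67, 313, 227)]
glass [(0.72, 248, 237)]
graver [(0.61, 167, 197), (0.34, 348, 313)]
```

View pics/top0.png

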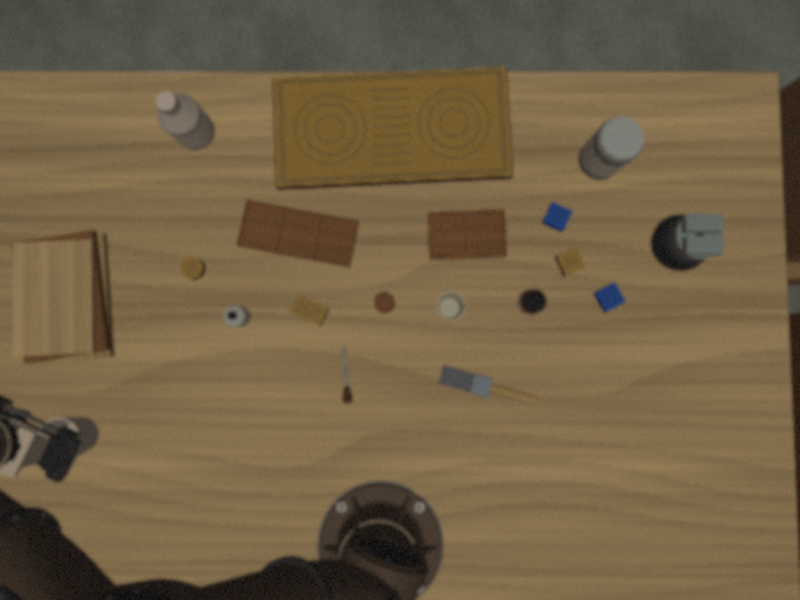

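View pics/side0.png

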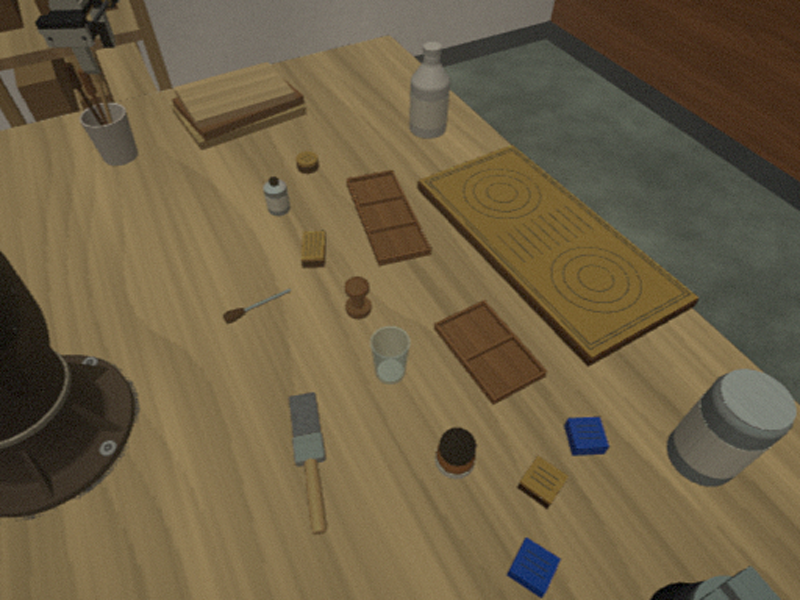

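Candidates (800×600 top picture):
- Round brass block at (192,268).
- Tin with black cap at (236,316). The brush cup at (75,440), bottle at (185,120) and white jar at (615,145) are other things.
- Oblong block at (310,309).
- Dabber at (384,302).
- Glass at (450,306). The dark ink jar is at (532,301).
- Square brass block at (570,261). Its blue look-alikes are at (557,216) and (609,297).
- 3-tray at (297,233) and 2-tray at (467,234).

The big brass plate and the grey press or cup are not wanted. Next I measure from both views.

```bash
cat > h.py <<'E'
import numpy as np, cv2
from cell import arm
def ray(p,uv):
    d=p['T'][:3,:3]@np.linalg.solve(p['mtx'],[uv[0],uv[1],1.]); return p['T'][:3,3],d/np.linalg.norm(d)
def at(p,uv,z):
    o,d=ray(p,uv); return o+d*(z-o[2])/d[2]
def tri(p,u,q,v):
    a,d=ray(p,u); b,e=ray(q,v)
    s,t=np.linalg.lstsq(np.c_[d,-e],b-a,rcond=None)[0]
    return (a+s*d+b+t*e)/2, np.linalg.norm(a+s*d-b-t*e)
def masks(l,p): return [(d['conf'],d['region'].astype(np.uint8)) for d in arm.trace(l,p)]
def cen(m):
    y,x=np.nonzero(m); return np.array([x.mean(),y.mean()])
def poly(m,p,z):  # mask contour on plane z -> min-area rectangle in world
    c=max(cv2.findContours(m,0,1)[0],key=cv2.contourArea)[:,0]
    w=np.array([at(p,u,z)[:2] for u in c],np.float32)*1000
    return cv2.minAreaRect(w)
E
python3 - <<'E'
from h import *
P={n:arm.get_image(n) for n in('top','side')}
for n,p in P.items():
    im=cv2.cvtColor(p['frame'],cv2.COLOR_RGB2BGR); np.savez(f'{n}.npz',**{k:p[k] for k in('frame','mtx','T')})
for l,h in dict(long_block=.024,round_block=.024,square_block=.024,tin=.072,dabber=.068,glass=.08,graver=.02,tray3=.016).items():
    A=masks(l,P['top']);B=masks(l,P['side'])
    for ca,a in A[:4]:
        r=poly(a,P['top'],h if 'tin' not in l else .06)
        print(l,'top %.2f'%ca,cen(a).round(1),a.sum(),'rect',np.round(r[0],1),np.round(r[1],1),round(r[2],1))
        for cb,b in B[:4]:
            X,e=tri(P['top'],cen(a),P['side'],cen(b))
            if e<.02: print('    side %.2f'%cb,cen(b).round(1),'X',(X*1000).round(1),'gap',round(e*1000,1))
s=cv2.resize(P['top']['frame'][120:260,90:410,::-1],(800,350),interpolation=cv2.INTER_CUBIC)
cv2.imwrite('pics/crop.png',cv2.convertScaleAbs(s,alpha=1.6))
E
```

```text
long_block top 0.81 [197.6 197.6] 253 rect [479.7 148.2] [69.6 38.8] 63.7
    side 0.84 [200.1 158.7] X [479.  150.6  12. ] gap 2.6
round_block top 0.46 [123.6 170.6] 185 rect [567. 390.] [48.6 44.7] 63.8
    side 0.56 [196.7 103.3] X [566.9 393.5  12.9] gap 2.0
square_block top 0.71 [390.1 189.6] 234 rect [ 507.3 -470.7] [48.5 51.2] 26.5
    side 0.90 [341.5 363. ] X [ 507.3 -474.6   10.7] gap 1.1
    side 0.66 [347.1 308.2] X [ 501.9 -428.3  180.5] gap 13.7
square_block top 0.62 [356.3 138.8] 250 rect [ 673.5 -365.1] [52.  54.6] 63.1
    side 0.97 [375.  278.7] X [ 674.7 -368.    11.9] gap 0.8
square_block top 0.55 [364.6 166.5] 202 rect [ 581.6 -390.1] [44.4 48.1] 25.5
    side 0.66 [347.1 308.2] X [ 582.6 -393.5    9. ] gap 1.7
tin top 0.51 [151.6 201.2] 206 rect [465.4 288.1] [40.8 53.7] 0.1
    side 0.60 [177.2 125.8] X [466.2 295.6  29.3] gap 2.4
dabber top 0.61 [245.8 192.6] 150 rect [493.9  -8.7] [40.7 37.5] 0.2
    side 0.84 [229.  190.3] X [495.3  -6.9  29.5] gap 1.2
glass top 0.57 [288.7 194.7] 248 rect [ 486.5 -141.2] [50.2 52.6] 45.0
    side 0.57 [249.6 226. ] X [ 486.3 -142.4   49.8] gap 4.1
graver top 0.49 [221.8 245.9] 117 rect [337.9  68.9] [95.4 19.2] 0.5
    side 0.52 [151.7 200.6] X [317.   71.8   5.5] gap 15.4
tray3 top 0.75 [190.8 148.4] 2291 rect [640.7 174.4] [245.7 102.8] 79.3
    side 0.84 [248.2 139.4] X [644.7 177.4  -5.3] gap 0.5
tray3 top 0.73 [299.  149.2] 1515 rect [ 639.2 -180. ] [101.3 161.6] 2.2
    side 0.70 [313.4 224.5] X [ 641.5 -181.     1.2] gap 0.3
```

View pics/crop.png

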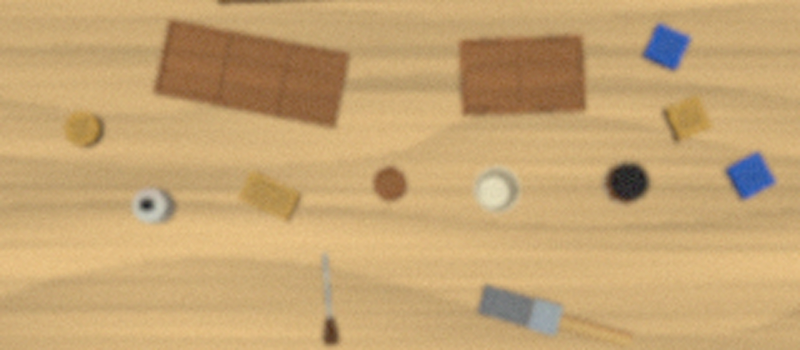

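```bash
cat >> h.py <<'E'
from scipy.spatial.transform import Rotation as Ro
def yaw(R): return np.degrees(np.arctan2(R[1,1],R[0,1]))
def Rth(th):
    c,s=np.cos(np.radians(th)),np.sin(np.radians(th)); y=np.array([c,s,0]); z=np.array([0,0,-1.]); return np.c_[np.cross(y,z),y,z]
def go(*tg):
    """targets (x,y,z mm, closing-angle deg, max cm/row): prints turn (before shift), then shift in tool cm"""
    s=arm.observe(); R=Ro.from_rotvec(s['ee_rot']).as_matrix(); x=np.array(s['position'])*1000
    print('t',round(s['clock'],2),'pos',x.round(1),'yaw',round(yaw(R),1),'w',round(s['width']*92,1),'F',s['force'].round(1),'g',round(s['gripper_force'],1))
    for X,Y,Z,th in tg:
        G=Rth(th); rv=Ro.from_matrix(R.T@G).as_rotvec(); d=G.T@(np.array([X,Y,Z])-x)/10
        n=max(1,int(np.ceil(np.abs(rv).max()/.12))); m=max(1,int(np.ceil(np.linalg.norm(d)/3)))
        print('->',(X,Y,Z,th),'turn',rv.round(3),f'{n}x',(rv/n).round(4),'| shift',d.round(2),f'{m}x',(d/m).round(3)); R,x=G,np.array([X,Y,Z],float)
E
python3 -c "
from h import *
go((567,392,160,65),(567,392,13,65))"
```

```text
t 1.9 pos [260.5 568.2 226.7] yaw 65.4 w 91.8 F [ 0.4 -0.4  0.7] g 0.0
-> (567, 392, 160, 65) turn [0.    0.    0.006] 1x [0.     0.     0.0064] | shift [-35.22  -3.01   6.67] 12x [-2.935 -0.251  0.556]
-> (567, 392, 13, 65) turn [0. 0. 0.] 1x [0. 0. 0.] | shift [ 0.   0.  14.7] 5x [0.   0.   2.94]
```

carry_out(claw=[9.1, 9.1, 9.1, 9.1, 9.1, 9.1, 9.1, 9.1, 9.1, 9.1, 9.1, 9.1, 9.1, 9.1, 9.1, 9.1], delta_pos=[[-2.9, -0.25, 0.56], [-2.9, -0.25, 0.56], [-2.9, -0.25, 0.56], [-2.9, -0.25, 0.56], [-2.9, -0.25, 0.56], [-2.9, -0.25, 0.56], [-2.9, -0.25, 0.56], [-2.9, -0.25, 0.56], [-2.9, -0.25, 0.56], [-2.9, -0.25, 0.56], [-2.9, -0.25, 0.56], [-2.9, -0.25, 0.56], [-0.4, 0, 0], [0, 0, 3], [0, 0, 3], [0, 0, 0]], angular=[[0, 0, 0], [0, 0, 0], [0, 0, 0], [0, 0, 0], [0, 0, 0], [0, 0, 0], [0, 0, 0], [0, 0, 0], [0, 0, 0], [0, 0, 0], [0, 0, 0], [0, 0, 0], [0, 0, 0], [0, 0, 0], [0, 0, 0], [0, 0, 0]], force=25)

```text
clock: 3.5
position: [0.5651, 0.3929, 0.0954]
ee_rot: [-0.668, -3.065, 0.008]
force: [-1.2, -0.1, -0.3]
width: 0.985
gripper_force: 0.0
```

```bash
python3 -c "
from h import *
go((567,392,13,65))"
```

```text
t 3.5 pos [565.1 392.9  95.4] yaw 65.4 w 90.6 F [-1.2 -0.1 -0.3] g 0.0
-> (567, 392, 13, 65) turn [-0.006 -0.004  0.007] 1x [-0.0063 -0.0037  0.007 ] | shift [-0.21 -0.    8.24] 3x [-7.000e-02 -1.000e-03  2.748e+00]
```

carry_out(claw=[9.1, 9.1, 9.1, 9.1, 9.1, 4, 4, 4, 4, 4, 4, 4], delta_pos=[[-0.1, 0, 2.5], [-0.1, 0, 2.5], [0, 0, 2], [0, 0, 1.2], [0, 0, 0], [0, 0, 0], [0, 0, 0], [0, 0, 0], [0, 0, 0], [0, 0, 0], [0, 0, 0], [0, 0, 0]], angular=[[0, 0, 0], [0, 0, 0], [0, 0, 0], [0, 0, 0], [0, 0, 0], [0, 0, 0], [0, 0, 0], [0, 0, 0], [0, 0, 0], [0, 0, 0], [0, 0, 0], [0, 0, 0]])

```text
clock: 4.7
position: [0.5697, 0.3933, 0.0177]
ee_rot: [-0.67, -3.069, 0.0]
force: [0.2, 0.2, 1.4]
width: 0.489
gripper_force: 25.0
```

```bash
python3 -c "
from h import *
go((567,392,13,65))"
```

```text
t 4.7 pos [569.7 393.3  17.7] yaw 65.4 w 44.9 F [0.2 0.2 1.4] g 25.0
-> (567, 392, 13, 65) turn [-0.     0.     0.006] 1x [-0.      0.      0.0064] | shift [ 0.19 -0.23  0.47] 1x [ 0.192 -0.235  0.468]
```

carry_out(claw=[6, 6, 6, 6, 4, 4, 4, 4, 4, 4], delta_pos=[[0, 0, 0], [0, 0, 0], [0, 0, 0.5], [0, 0, 0], [0, 0, 0], [0, 0, 0], [0, 0, 0], [0, 0, 0], [0, 0, 0], [0, 0, 0]], angular=[[0, 0, 0], [0, 0, 0], [0, 0, 0], [0, 0, 0], [0, 0, 0], [0, 0, 0], [0, 0, 0], [0, 0, 0], [0, 0, 0], [0, 0, 0]])

```text
clock: 5.7
position: [0.5698, 0.3934, 0.0125]
ee_rot: [0.67, 3.069, 0.0]
force: [1.2, -0.0, -1.4]
width: 0.495
gripper_force: 25.0
```

```bash
python3 -c "
from h import *
go((656,253,150,65))"
```

```text
t 5.7 pos [569.8 393.4  12.5] yaw 65.4 w 45.6 F [ 1.2 -0.  -1.4] g 25.0
-> (656, 253, 150, 65) turn [0.    0.    0.006] 1x [0.0001 0.0001 0.0065] | shift [-13.75  -9.08 -13.75] 8x [-1.718 -1.135 -1.718]
```

carry_out(claw=[4, 4, 4, 4, 4, 4, 4, 4, 4, 4, 4, 4, 4, 4], delta_pos=[[0, 0, -1], [0, 0, -2], [0, 0, -2], [0, 0, -1], [-1.4, -0.9, 0], [-2.45, -1.65, 0], [-2.45, -1.65, 0], [-2.45, -1.65, 0], [-2.45, -1.65, 0], [-1.8, -1.1, 0], [-0.75, -0.48, 0], [0, 0, 0], [0, 0, 0], [0, 0, 0]], angular=[[0, 0, 0], [0, 0, 0], [0, 0, 0], [0, 0, 0], [0, 0, 0], [0, 0, 0], [0, 0, 0], [0, 0, 0], [0, 0, 0], [0, 0, 0], [0, 0, 0], [0, 0, 0], [0, 0, 0], [0, 0, 0]])

```text
clock: 7.1
position: [0.6558, 0.2555, 0.0723]
ee_rot: [-0.666, -3.069, -0.001]
force: [0.2, -0.1, -1.6]
width: 0.494
gripper_force: 25.0
```

```bash
python3 -c "
from h import *
go((656,253,17.5,65))
p=arm.get_image('side'); cv2.imwrite('pics/a1.png',cv2.resize(p['frame'][60:220,130:345,::-1],(800,595),interpolation=cv2.INTER_CUBIC))"
```

```text
t 7.1 pos [655.8 255.5  72.3] yaw 65.5 w 45.5 F [ 0.2 -0.1 -1.6] g 25.0
-> (656, 253, 17.5, 65) turn [ 0.001 -0.001  0.009] 1x [ 0.0006 -0.0013  0.0087] | shift [-0.12 -0.22  5.48] 2x [-0.062 -0.108  2.74 ]
```

View pics/a1.png

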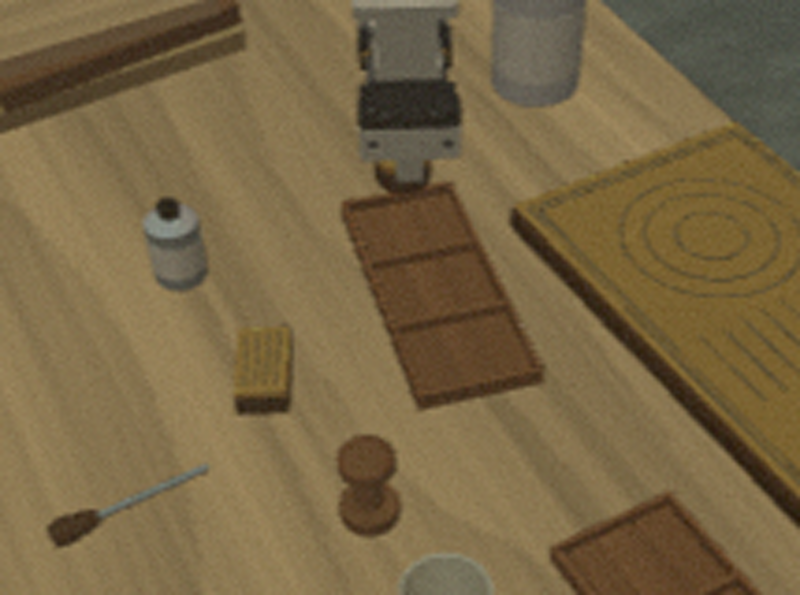

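The held block hangs level at (405,175), over the far end of the 3-tray. I'm lowering it.

carry_out(claw=[4, 4, 4, 4, 4, 4, 4, 4], delta_pos=[[0, -0.2, 2], [0, 0, 1.5], [0, 0, 1], [0, 0, 0.5], [0, 0, 0.2], [0, 0, 0.15], [0, 0, 0.1], [0, 0, 0]], angular=[[0, 0, 0], [0, 0, 0], [0, 0, 0], [0, 0, 0], [0, 0, 0], [0, 0, 0], [0, 0, 0], [0, 0, 0]])

```text
clock: 7.95
position: [0.6563, 0.2518, 0.0184]
ee_rot: [0.67, 3.069, 0.001]
force: [0.2, -0.1, -2.2]
width: 0.49
gripper_force: 25.0
```

carry_out(claw=[4, 4, 4], delta_pos=[[0, 0, 0.08], [0, 0, 0], [0, 0, 0]], angular=[[0, 0, 0], [0, 0, 0], [0, 0, 0]])

```text
clock: 8.25
position: [0.6563, 0.2518, 0.0175]
ee_rot: [0.67, 3.069, 0.001]
force: [0.9, 0.6, -0.8]
width: 0.489
gripper_force: 25.0
```

Slight unloading, so it's at the floor. Release gently and rise, then go to the oblong block.

carry_out(claw=[4, 4.7, 5, 5.5, 5.5, 6, 6, 6, 6], delta_pos=[[0, 0, 0.03], [0, 0, 0], [0, 0, 0], [0, 0, 0], [0, 0, -0.5], [0, 0, -1.5], [0, 0, -3], [0, 0, -3], [0, 0, 0]], angular=[[0, 0, 0], [0, 0, 0], [0, 0, 0], [0, 0, 0], [0, 0, 0], [0, 0, 0], [0, 0, 0], [0, 0, 0], [0, 0, 0]])

```text
clock: 9.15
position: [0.6592, 0.2529, 0.1032]
ee_rot: [0.669, 3.062, 0.008]
force: [1.6, -0.1, -0.1]
width: 0.654
gripper_force: 0.0
```

```bash
python3 -c "
from h import *
go((479.5,150,97,65.4),(479.5,150,97,-26.3),(479.5,150,13,-26.3))"
```

```text
t 9.15 pos [659.2 252.9 103.2] yaw 65.4 w 60.1 F [ 1.6 -0.1 -0.1] g 0.0
-> (479.5, 150, 97, 65.4) turn [ 0.007  0.006 -0.001] 1x [ 0.0067  0.0058 -0.0007] | shift [ 12.05 -16.83   0.62] 7x [ 1.722 -2.405  0.089]
-> (479.5, 150, 97, -26.3) turn [0.  0.  1.6] 14x [0.     0.     0.1143] | shift [0. 0. 0.] 1x [0. 0. 0.]
-> (479.5, 150, 13, -26.3) turn [0. 0. 0.] 1x [0. 0. 0.] | shift [0.  0.  8.4] 3x [0.  0.  2.8]
```

carry_out(claw=[6, 6, 6, 7, 8, 9, 9, 9, 9, 9, 9, 9, 9, 9, 9, 9, 9, 9, 9, 9], delta_pos=[[2, -2.8, 0], [2, -2.8, 0], [2, -2.8, 0], [2, -2.8, 0], [2, -2.8, 0], [2, -2.8, 0], [0, 0, 0], [0, 0, 0], [0, 0, 0], [0, 0, 0], [0, 0, 0], [0, 0, 0], [0, 0, 0], [0, 0, 0], [0, 0, 0], [0, 0, 0], [0, 0, 0], [0, 0, 0], [0, 0, 0], [0, 0, 0]], angular=[[0, 0, 0], [0, 0, 0], [0, 0, 0], [0, 0, 0], [0, 0, 0], [0, 0, 0], [0, 0, 0.123], [0, 0, 0.123], [0, 0, 0.123], [0, 0, 0.123], [0, 0, 0.123], [0, 0, 0.123], [0, 0, 0.123], [0, 0, 0.123], [0, 0, 0.123], [0, 0, 0.123], [0, 0, 0.123], [0, 0, 0.123], [0, 0, 0.123], [0, 0, 0]])

```text
clock: 11.15
position: [0.4771, 0.1493, 0.0974]
ee_rot: [-2.669, -1.657, -0.001]
force: [-0.5, -0.6, -0.5]
width: 0.982
gripper_force: 0.0
```

```bash
python3 -c "
from h import *
go((479.5,150,12.5,-26.3))"
```

```text
t 11.15 pos [477.1 149.3  97.4] yaw -26.3 w 90.3 F [-0.5 -0.6 -0.5] g 0.0
-> (479.5, 150, 12.5, -26.3) turn [ 0.    -0.001 -0.001] 1x [ 0.0003 -0.0007 -0.0007] | shift [0.17 0.19 8.49] 3x [0.056 0.062 2.829]
```

carry_out(claw=[9, 9, 9, 9, 9, 9], delta_pos=[[0.1, 0.1, 2.5], [0.1, 0.1, 2.5], [0, 0, 2], [0, 0, 1.1], [0, 0, 0], [0, 0, 0]], angular=[[0, 0, 0], [0, 0, 0], [0, 0, 0], [0, 0, 0], [0, 0, 0], [0, 0, 0]])

```text
clock: 11.75
position: [0.48, 0.1499, 0.0165]
ee_rot: [-2.667, -1.66, -0.001]
force: [-0.2, 0.4, 0.3]
width: 0.982
gripper_force: 0.0
```

carry_out(claw=[9, 4, 3.5, 3.5, 3.5, 3.5, 3.5, 3.5], delta_pos=[[0, 0, 0.4], [0, 0, 0], [0, 0, 0], [0, 0, 0], [0, 0, 0], [0, 0, 0], [0, 0, 0], [0, 0, 0]], angular=[[0, 0, 0], [0, 0, 0], [0, 0, 0], [0, 0, 0], [0, 0, 0], [0, 0, 0], [0, 0, 0], [0, 0, 0]])

```text
clock: 12.55
position: [0.4795, 0.15, 0.0119]
ee_rot: [-2.668, -1.659, 0.0]
force: [-1.1, 0.4, 1.1]
width: 0.434
gripper_force: 24.9
```

```bash
python3 -c "
from h import *
go((627,97,72,-26.3),(627,97,72,-100.3),(627,97,17.5,-100.3))"
```

```text
t 12.55 pos [479.5 150.   11.9] yaw -26.2 w 40.0 F [-1.1  0.4  1.1] g 24.9
-> (627, 97, 72, -26.3) turn [-0.     0.     0.001] 1x [-0.0003  0.      0.001 ] | shift [ 1.79 15.57 -6.01] 6x [ 0.298  2.595 -1.001]
-> (627, 97, 72, -100.3) turn [0.    0.    1.292] 11x [0.     0.     0.1174] | shift [0. 0. 0.] 1x [0. 0. 0.]
-> (627, 97, 17.5, -100.3) turn [0. 0. 0.] 1x [0. 0. 0.] | shift [0.   0.   5.45] 2x [0.    0.    2.725]
```

carry_out(claw=[3.5, 3.5, 3.5, 3.5, 3.5, 3.5, 3.5, 3.5, 3.5, 3.5, 3.5], delta_pos=[[0, 0, -1], [0, 0, -2], [0, 0, -2], [0, 0, -1], [0.2, 2, 0], [0.35, 3, 0], [0.35, 3, 0], [0.35, 3, 0], [0.3, 2.6, 0], [0.24, 1.97, 0], [0, 0, 0]], angular=[[0, 0, 0], [0, 0, 0], [0, 0, 0], [0, 0, 0], [0, 0, 0], [0, 0, 0], [0, 0, 0], [0, 0, 0], [0, 0, 0], [0, 0, 0], [0, 0, 0]])

```text
clock: 13.65
position: [0.6295, 0.0951, 0.0719]
ee_rot: [2.668, 1.655, 0.001]
force: [-0.0, -0.4, -1.9]
width: 0.435
gripper_force: 24.9
```

carry_out(claw=[3.5, 3.5, 3.5, 3.5, 3.5, 3.5, 3.5, 3.5, 3.5, 3.5, 3.5, 3.5, 3.5], delta_pos=[[0, 0, 0], [0, 0, 0], [0, 0, 0], [0, 0, 0], [0, 0, 0], [0, 0, 0], [0, 0, 0], [0, 0, 0], [0, 0, 0], [0, 0, 0], [0, 0, 0], [0, 0, 0], [0, 0, 0]], angular=[[0, 0, 0.117], [0, 0, 0.117], [0, 0, 0.117], [0, 0, 0.117], [0, 0, 0.117], [0, 0, 0.117], [0, 0, 0.117], [0, 0, 0.117], [0, 0, 0.117], [0, 0, 0.117], [0, 0, 0.117], [0, 0, 0], [0, 0, 0]])

```text
clock: 14.95
position: [0.6266, 0.0975, 0.0717]
ee_rot: [3.13, -0.267, -0.001]
force: [-0.3, 0.7, -3.4]
width: 0.434
gripper_force: 24.9
```

```bash
python3 -c "
from h import *
go((627,97,17,-100.3))
p=arm.get_image('side'); cv2.imwrite('pics/a2.png',cv2.resize(p['frame'][60:220,130:345,::-1],(800,595),interpolation=cv2.INTER_CUBIC))"
```

```text
t 14.95 pos [626.6  97.5  71.7] yaw -99.8 w 39.9 F [-0.3  0.7 -3.4] g 24.9
-> (627, 97, 17, -100.3) turn [0.    0.001 0.009] 1x [0.0002 0.0008 0.0093] | shift [0.05 0.04 5.47] 2x [0.026 0.022 2.736]
```

View pics/a2.png

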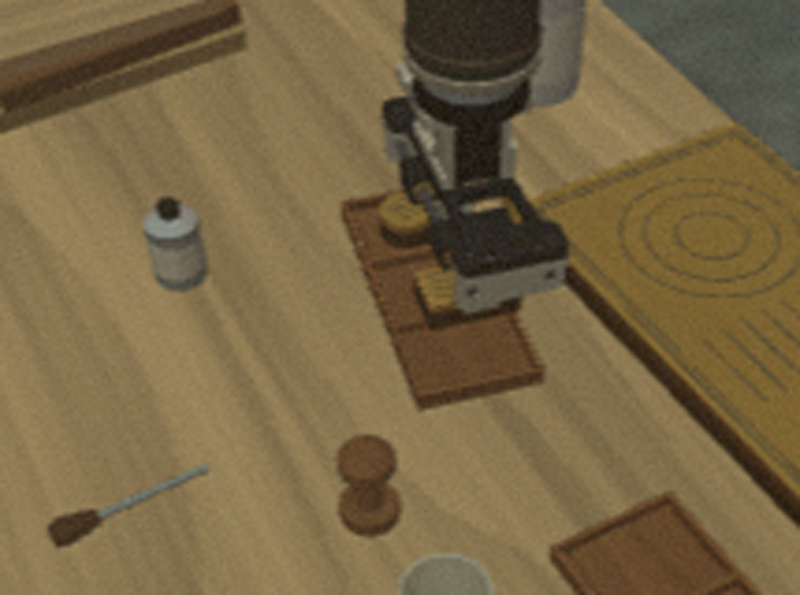

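Round block sits in the far compartment at (405,215). The oblong block is held level and square to the tray at (440,295), so I'm lowering it.

carry_out(claw=[3.5, 3.5, 3.5, 3.5, 3.5, 3.5, 3.5], delta_pos=[[0, 0, 2], [0, 0, 1.5], [0, 0, 1], [0, 0, 0.5], [0, 0, 0.25], [0, 0, 0.12], [0, 0, 0]], angular=[[0, 0, 0], [0, 0, 0], [0, 0, 0], [0, 0, 0], [0, 0, 0], [0, 0, 0], [0, 0, 0]])

```text
clock: 15.7
position: [0.6275, 0.097, 0.0185]
ee_rot: [-3.13, 0.273, -0.001]
force: [-0.6, -1.1, -2.0]
width: 0.434
gripper_force: 24.9
```

carry_out(claw=[3.5, 3.5, 3.5, 3.5], delta_pos=[[0, 0, 0.07], [0, 0, 0.06], [0, 0, 0], [0, 0, 0]], angular=[[0, 0, 0], [0, 0, 0], [0, 0, 0], [0, 0, 0]])

```text
clock: 16.1
position: [0.6272, 0.0972, 0.0171]
ee_rot: [-3.13, 0.273, -0.0]
force: [0.8, 0.7, -2.0]
width: 0.434
gripper_force: 24.9
```

carry_out(claw=[4.2, 4.6, 5, 5, 5.5, 5.5, 5.5, 5.5], delta_pos=[[0, 0, 0], [0, 0, 0], [0, 0, 0], [0, 0, -0.5], [0, 0, -1.5], [0, 0, -3], [0, 0, -3], [0, 0, 0]], angular=[[0, 0, 0], [0, 0, 0], [0, 0, 0], [0, 0, 0], [0, 0, 0], [0, 0, 0], [0, 0, 0], [0, 0, 0]])

```text
clock: 16.9
position: [0.6301, 0.0966, 0.1022]
ee_rot: [-3.128, 0.274, -0.011]
force: [0.8, -1.7, -0.0]
width: 0.598
gripper_force: 0.0
```

```bash
python3 -c "
from h import *
go((466,293,120,-99.8),(466,293,120,-10.3))"
```

```text
t 16.9 pos [630.1  96.6 102.2] yaw -100.0 w 55.0 F [ 0.8 -1.7 -0. ] g 0.0
-> (466, 293, 120, -99.8) turn [-0.002 -0.007 -0.004] 1x [-0.0022 -0.0068 -0.0037] | shift [-19.51 -16.56  -1.78] 9x [-2.168 -1.84  -0.198]
-> (466, 293, 120, -10.3) turn [ 0.     0.    -1.562] 14x [ 0.      0.     -0.1116] | shift [0. 0. 0.] 1x [0. 0. 0.]
```

carry_out(claw=[5.5, 5.5, 5.5, 6, 7, 8, 9, 9, 9], delta_pos=[[-2.1, -1.8, -0.5], [-2.4, -2.05, -0.5], [-2.4, -2.05, -0.5], [-2.4, -2.05, -0.3], [-2.4, -2.05, 0], [-2.4, -2.05, 0], [-2.4, -2.05, 0], [-2.0, -1.8, 0], [-1, -0.6, 0]], angular=[[0, 0, 0], [0, 0, 0], [0, 0, 0], [0, 0, 0], [0, 0, 0], [0, 0, 0], [0, 0, 0], [0, 0, 0], [0, 0, 0]])

```text
clock: 17.8
position: [0.462, 0.296, 0.1151]
ee_rot: [-3.129, 0.268, 0.001]
force: [0.6, -0.4, -0.7]
width: 0.973
gripper_force: 0.0
```

carry_out(claw=[9, 9, 9, 9, 9, 9, 9, 9, 9, 9, 9, 9, 9, 9, 9], delta_pos=[[0, 0, 0], [0, 0, 0], [0, 0, 0], [0, 0, 0], [0, 0, 0], [0, 0, 0], [0, 0, 0], [0, 0, 0], [0, 0, 0], [0, 0, 0], [0, 0, 0], [0, 0, 0], [0, 0, 0], [0, 0, 0], [0, 0, 0]], angular=[[0, 0, -0.12], [0, 0, -0.12], [0, 0, -0.12], [0, 0, -0.12], [0, 0, -0.12], [0, 0, -0.12], [0, 0, -0.12], [0, 0, -0.12], [0, 0, -0.12], [0, 0, -0.12], [0, 0, -0.12], [0, 0, -0.12], [0, 0, -0.12], [0, 0, 0], [0, 0, 0]])

```text
clock: 19.3
position: [0.4643, 0.2927, 0.1152]
ee_rot: [2.422, 2.001, 0.001]
force: [0.2, -0.4, -0.4]
width: 0.982
gripper_force: 0.0
```

```bash
python3 -c "
from h import *
go((466,293,19,-10.3))"
```

```text
t 19.3 pos [464.3 292.7 115.2] yaw -10.9 w 90.3 F [ 0.2 -0.4 -0.4] g 0.0
-> (466, 293, 19, -10.3) turn [ 0.   -0.   -0.01] 1x [ 0.0004 -0.0002 -0.01  ] | shift [0.06 0.17 9.62] 4x [0.015 0.042 2.406]
```

carry_out(claw=[9, 9, 9, 9, 9, 9, 4.5, 4, 4, 4, 4, 4, 4], delta_pos=[[0, 0.1, 2], [0, 0.1, 2], [0, 0, 2], [0, 0, 2], [0, 0, 1.6], [0, 0, 0], [0, 0, 0], [0, 0, 0], [0, 0, 0], [0, 0, 0], [0, 0, 0], [0, 0, 0], [0, 0, 0]], angular=[[0, 0, -0.01], [0, 0, 0], [0, 0, 0], [0, 0, 0], [0, 0, 0], [0, 0, 0], [0, 0, 0], [0, 0, 0], [0, 0, 0], [0, 0, 0], [0, 0, 0], [0, 0, 0], [0, 0, 0]])

```text
clock: 20.6
position: [0.4655, 0.2932, 0.0191]
ee_rot: [-2.407, -2.019, 0.0]
force: [-1.8, 0.9, 3.4]
width: 0.476
gripper_force: 25.0
```

```bash
python3 -c "
from h import *
go((466,293,90,-10.3),(641.5,175,90,-10.3),(641.5,175,25,-10.3))"
```

```text
t 20.6 pos [465.5 293.2  19.1] yaw -10.0 w 43.8 F [-1.8  0.9  3.4] g 25.0
-> (466, 293, 90, -10.3) turn [-0.    -0.     0.005] 1x [-0.0003 -0.0001  0.0048] | shift [-0.01  0.05 -7.09] 3x [-2.000e-03  1.600e-02 -2.364e+00]
-> (641.5, 175, 90, -10.3) turn [0. 0. 0.] 1x [0. 0. 0.] | shift [-8.47 19.38  0.  ] 8x [-1.059  2.422  0.   ]
-> (641.5, 175, 25, -10.3) turn [0. 0. 0.] 1x [0. 0. 0.] | shift [0.  0.  6.5] 3x [0.    0.    2.167]
```

carry_out(claw=[4, 4, 4, 4, 4, 4, 4, 4, 4, 4, 4, 4, 4, 4, 4, 4], delta_pos=[[0, 0, -1], [0, 0, -2], [0, 0, -2], [0, 0, -2], [-0.5, 1.2, 0], [-1, 2.4, 0], [-1.1, 2.6, 0], [-1.1, 2.6, 0], [-1.1, 2.6, 0], [-1.1, 2.6, 0], [-1.1, 2.4, 0], [-0.9, 1.9, 0], [-0.6, 1.1, 0], [0, 0, 0], [0, 0, 0], [0, 0, 0]], angular=[[0, 0, 0], [0, 0, 0], [0, 0, 0], [0, 0, 0], [0, 0, 0], [0, 0, 0], [0, 0, 0], [0, 0, 0], [0, 0, 0], [0, 0, 0], [0, 0, 0], [0, 0, 0], [0, 0, 0], [0, 0, 0], [0, 0, 0], [0, 0, 0]])

```text
clock: 22.2
position: [0.6408, 0.1769, 0.0887]
ee_rot: [-2.405, -2.02, 0.001]
force: [-0.5, -0.3, -2.1]
width: 0.475
gripper_force: 25.0
```

```bash
python3 -c "
from h import *
go((641.5,175,24,-10.3))
p=arm.get_image('side'); cv2.imwrite('pics/a3.png',cv2.resize(p['frame'][60:220,130:345,::-1],(800,595),interpolation=cv2.INTER_CUBIC))"
```

```text
t 22.2 pos [640.8 176.9  88.7] yaw -9.9 w 43.7 F [-0.5 -0.3 -2.1] g 25.0
-> (641.5, 175, 24, -10.3) turn [-0.001 -0.     0.006] 1x [-0.0013 -0.0005  0.0062] | shift [-0.17  0.1   6.47] 3x [-0.058  0.033  2.155]
```

View pics/a3.png

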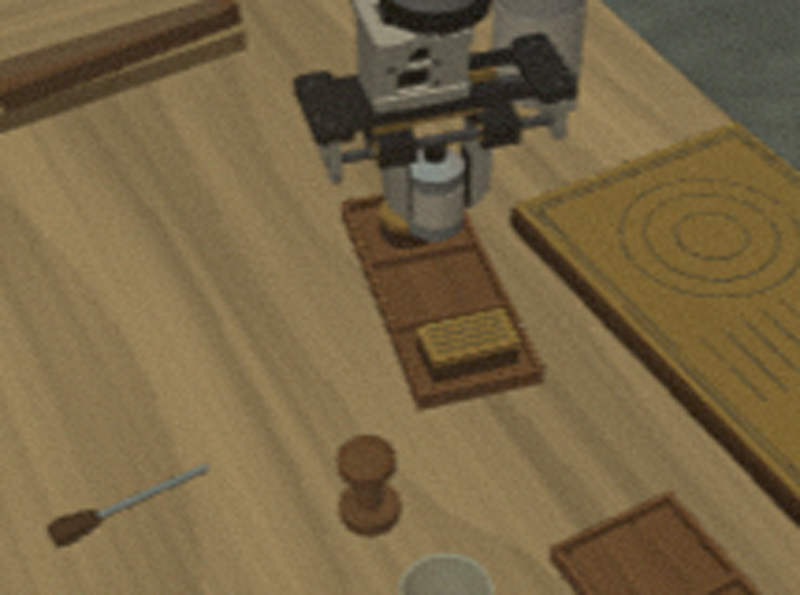

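Oblong block is in the near compartment at (470,340), a bit toward the right side. The tin is held upright at (437,200), so I'm lowering it.

carry_out(claw=[4, 4, 4, 4, 4, 4, 4], delta_pos=[[-0.1, 0, 2], [-0.05, 0.05, 2], [0, 0, 1.2], [0, 0, 0.7], [0, 0, 0.3], [0, 0, 0.15], [0, 0, 0]], angular=[[0, 0, 0], [0, 0, 0], [0, 0, 0], [0, 0, 0], [0, 0, 0], [0, 0, 0], [0, 0, 0]])

```text
clock: 22.95
position: [0.6426, 0.1741, 0.0259]
ee_rot: [2.407, 2.018, 0.001]
force: [-0.0, -0.7, -1.3]
width: 0.472
gripper_force: 25.0
```

carry_out(claw=[4, 4, 4, 4], delta_pos=[[0, 0, 0.1], [0, 0, 0.06], [0, 0, 0], [0, 0, 0]], angular=[[0, 0, 0], [0, 0, 0], [0, 0, 0], [0, 0, 0]])

```text
clock: 23.35
position: [0.6425, 0.174, 0.0242]
ee_rot: [2.407, 2.018, 0.001]
force: [0.4, -0.3, -0.0]
width: 0.475
gripper_force: 25.0
```

carry_out(claw=[4.6, 5, 5.5, 6, 6, 6, 6, 6, 6, 6], delta_pos=[[0, 0, 0], [0, 0, 0], [0, 0, 0], [0, 0, 0], [0, 0, -1], [0, 0, -2.5], [0, 0, -3], [0, 0, -3], [0, 0, -2], [0, 0, 0]], angular=[[0, 0, 0], [0, 0, 0], [0, 0, 0], [0, 0, 0], [0, 0, 0], [0, 0, 0], [0, 0, 0], [0, 0, 0], [0, 0, 0], [0, 0, 0]])

```text
clock: 24.35
position: [0.6443, 0.1742, 0.143]
ee_rot: [2.406, 2.017, 0.009]
force: [0.3, -0.1, 0.9]
width: 0.653
gripper_force: 0.0
```

```bash
python3 -c "
from h import *
go((495,-7,110,-10.3),(495,-7,37,-10.3),(495,-7,120,-10.3),(638.5,-140.5,110,-10.3))
p=arm.get_image('top'); cv2.imwrite('pics/a4.png',cv2.resize(p['frame'][110:230,110:270,::-1],(800,600),interpolation=cv2.INTER_CUBIC))
m=masks('dabber',p)
for c,a in m: print(c,cen(a),(at(p,cen(a),.057)*1000).round(1))"
```

```text
t 24.35 pos [644.3 174.2 143. ] yaw -10.0 w 60.1 F [ 0.3 -0.1  0.9] g 0.0
-> (495, -7, 110, -10.3) turn [ 0.005 -0.003  0.005] 1x [ 0.0054 -0.0029  0.0045] | shift [-20.5  -11.45   3.3 ] 8x [-2.562 -1.431  0.413]
-> (495, -7, 37, -10.3) turn [0. 0. 0.] 1x [0. 0. 0.] | shift [0.  0.  7.3] 3x [0.    0.    2.433]
-> (495, -7, 120, -10.3) turn [0. 0. 0.] 1x [0. 0. 0.] | shift [ 0.   0.  -8.3] 3x [ 0.     0.    -2.767]
-> (638.5, -140.5, 110, -10.3) turn [0. 0. 0.] 1x [0. 0. 0.] | shift [-10.57  16.51   1.  ] 7x [-1.51   2.358  0.143]
0.57 [193.13333333 146.45      ] [640.6 160.3  57. ]
0.44 [245.984375  192.6640625] [494.   -8.3  57. ]
```

View pics/a4.png

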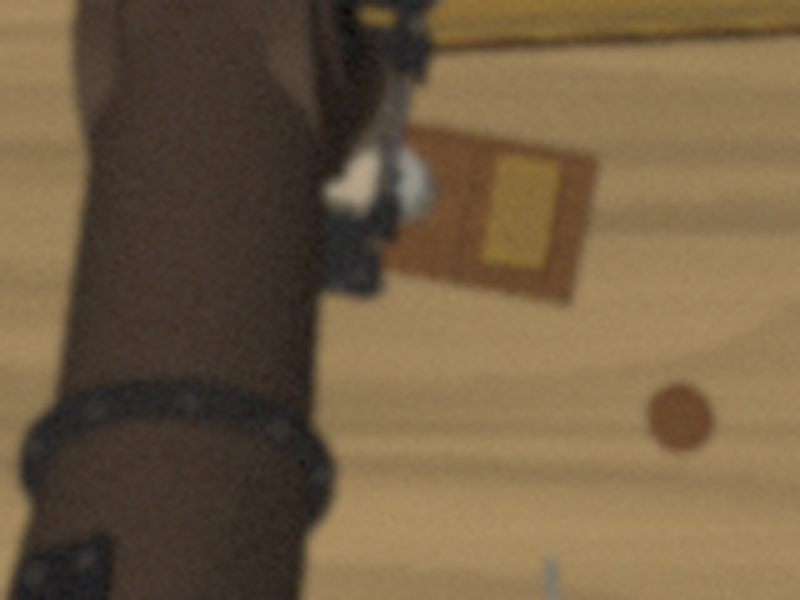

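Seen from above, the oblong block at (520,210) is well centred in its compartment and the tin stands in the middle at (390,185). The dabber is still at (680,417), so I'm going to it.

carry_out(claw=[6, 6, 6, 6, 7, 8, 9, 9, 9, 9, 9], delta_pos=[[-1.5, -0.8, 0], [-2.5, -1.4, 0], [-2.7, -1.5, 0.5], [-2.7, -1.5, 0.5], [-2.7, -1.5, 0.5], [-2.7, -1.5, 0.5], [-2.7, -1.5, 0.5], [-2, -1.1, 0.5], [-1, -0.5, 0.3], [0, 0, 0], [0, 0, 0]], angular=[[0, 0, 0], [0, 0, 0], [0, 0, 0], [0, 0, 0], [0, 0, 0], [0, 0, 0], [0, 0, 0], [0, 0, 0], [0, 0, 0], [0, 0, 0], [0, 0, 0]])

```text
clock: 25.55
position: [0.4959, -0.0073, 0.1057]
ee_rot: [-2.406, -2.019, -0.0]
force: [-0.3, -1.2, -0.2]
width: 0.982
gripper_force: 0.0
```

```bash
python3 -c "
from h import *
go((494.5,-7.5,37,-10.3))"
```

```text
t 25.55 pos [495.9  -7.3 105.7] yaw -10.0 w 90.3 F [-0.3 -1.2 -0.2] g 0.0
-> (494.5, -7.5, 37, -10.3) turn [ 0.    -0.     0.005] 1x [ 0.0001 -0.0003  0.0052] | shift [-0.04 -0.13  6.87] 3x [-0.013 -0.044  2.29 ]
```

carry_out(claw=[9, 9, 9, 9, 9, 9, 4, 3.5, 3.5, 3.5, 3.5, 3.5, 3.5], delta_pos=[[0, -0.1, 2], [0, 0, 2], [0, 0, 1.5], [0, 0, 0.9], [0, 0, 0.4], [0, 0, 0], [0, 0, 0], [0, 0, 0], [0, 0, 0], [0, 0, 0], [0, 0, 0], [0, 0, 0], [0, 0, 0]], angular=[[0, 0, 0], [0, 0, 0], [0, 0, 0], [0, 0, 0], [0, 0, 0], [0, 0, 0], [0, 0, 0], [0, 0, 0], [0, 0, 0], [0, 0, 0], [0, 0, 0], [0, 0, 0], [0, 0, 0]])

```text
clock: 26.85
position: [0.4942, -0.008, 0.0379]
ee_rot: [-2.407, -2.019, 0.0]
force: [-0.3, -1.0, 1.2]
width: 0.424
gripper_force: 8.6
```

```bash
python3 -c "
from h import *
go((494.5,-7.5,107,-10),(638.5,-140.5,107,-10),(638.5,-140.5,42,-10))"
```

```text
t 26.85 pos [494.2  -8.   37.9] yaw -10.0 w 39.0 F [-0.3 -1.   1.2] g 8.6
-> (494.5, -7.5, 107, -10) turn [-0.    -0.    -0.001] 1x [-0.0001 -0.     -0.0005] | shift [ 0.06  0.02 -6.91] 3x [ 0.019  0.007 -2.305]
-> (638.5, -140.5, 107, -10) turn [0. 0. 0.] 1x [0. 0. 0.] | shift [-10.6   16.49   0.  ] 7x [-1.514  2.356  0.   ]
-> (638.5, -140.5, 42, -10) turn [0. 0. 0.] 1x [0. 0. 0.] | shift [0.  0.  6.5] 3x [0.    0.    2.167]
```

carry_out(claw=[3.5, 3.5, 3.5, 3.5, 3.5, 3.5, 3.5, 3.5, 3.5, 3.5, 3.5, 3.5, 3.5, 3.5, 3.5, 3.5], delta_pos=[[0, 0, 0], [0, 0, -1], [0, 0, -2], [0, 0, -2], [0, 0, -2], [-0.7, 1.1, 0], [-1.4, 2.2, 0], [-1.5, 2.35, 0], [-1.5, 2.35, 0], [-1.5, 2.35, 0], [-1.5, 2.35, 0], [-1.4, 2.2, 0], [-1.1, 1.59, 0], [0, 0, 0], [0, 0, 0], [0, 0, 0]], angular=[[0, 0, 0], [0, 0, 0], [0, 0, 0], [0, 0, 0], [0, 0, 0], [0, 0, 0], [0, 0, 0], [0, 0, 0], [0, 0, 0], [0, 0, 0], [0, 0, 0], [0, 0, 0], [0, 0, 0], [0, 0, 0], [0, 0, 0], [0, 0, 0]])

```text
clock: 28.45
position: [0.6375, -0.1404, 0.1073]
ee_rot: [-2.406, -2.018, 0.001]
force: [0.1, -0.7, -0.2]
width: 0.416
gripper_force: 25.0
```

```bash
python3 -c "
from h import *
go((638.5,-140.5,43,-10))
p=arm.get_image('side'); cv2.imwrite('pics/a5.png',cv2.resize(p['frame'][100:310,160:440,::-1],(800,600),interpolation=cv2.INTER_CUBIC))"
```

```text
t 28.45 pos [ 637.5 -140.4  107.3] yaw -10.0 w 38.3 F [ 0.1 -0.7 -0.2] g 25.0
-> (638.5, -140.5, 43, -10) turn [-0.001 -0.001 -0.   ] 1x [-0.0013 -0.0005 -0.0001] | shift [0.01 0.1  6.43] 3x [0.004 0.034 2.144]
```

View pics/a5.png

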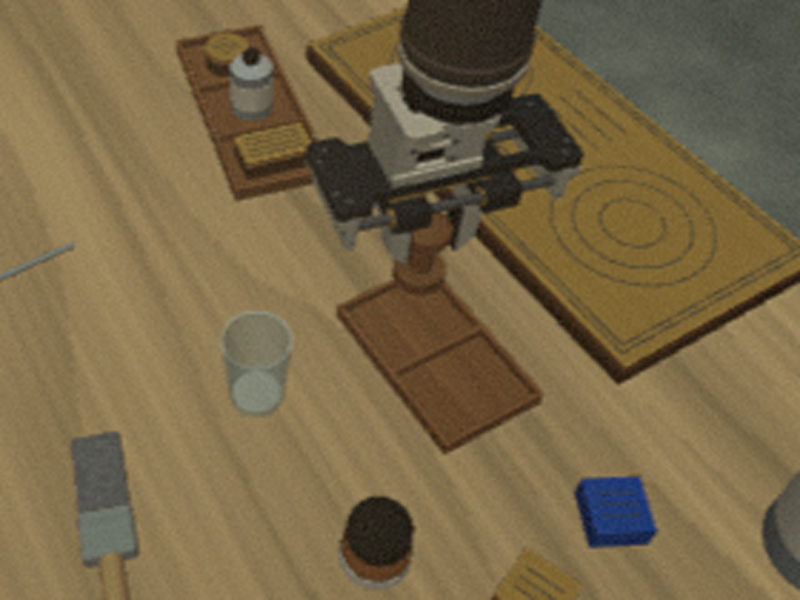

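The 3-tray is complete: round, tin and oblong at (225,50), (250,85) and (272,145). The dabber hangs at (425,250) over the far compartment, so I'm lowering it.

carry_out(claw=[3.5, 3.5, 3.5, 3.5, 3.5, 3.5, 3.5], delta_pos=[[0, 0.05, 2], [0, 0.05, 2], [0, 0, 1.2], [0, 0, 0.6], [0, 0, 0.3], [0, 0, 0.15], [0, 0, 0]], angular=[[0, 0, 0], [0, 0, 0], [0, 0, 0], [0, 0, 0], [0, 0, 0], [0, 0, 0], [0, 0, 0]])

```text
clock: 29.2
position: [0.6395, -0.1414, 0.0459]
ee_rot: [2.407, 2.018, 0.001]
force: [-0.6, 0.1, -1.0]
width: 0.416
gripper_force: 25.0
```

carry_out(claw=[3.5, 3.5, 3.5, 3.5], delta_pos=[[0, 0, 0.15], [0, 0, 0.1], [0, 0, 0], [0, 0, 0]], angular=[[0, 0, 0], [0, 0, 0], [0, 0, 0], [0, 0, 0]])

```text
clock: 29.6
position: [0.6392, -0.1413, 0.043]
ee_rot: [2.407, 2.019, 0.0]
force: [0.3, 0.2, 0.2]
width: 0.416
gripper_force: 25.0
```

carry_out(claw=[3.5, 3.5, 4.2, 4.6, 5, 5.5, 5.5, 5.5, 5.5, 5.5, 5.5], delta_pos=[[0, 0, 0.05], [0, 0, 0], [0, 0, 0], [0, 0, 0], [0, 0, 0], [0, 0, 0], [0, 0, -1], [0, 0, -2.5], [0, 0, -2.5], [0, 0, -1.5], [0, 0, 0]], angular=[[0, 0, 0], [0, 0, 0], [0, 0, 0], [0, 0, 0], [0, 0, 0], [0, 0, 0], [0, 0, 0], [0, 0, 0], [0, 0, 0], [0, 0, 0], [0, 0, 0]])

```text
clock: 30.7
position: [0.6407, -0.1418, 0.1201]
ee_rot: [2.405, 2.017, 0.005]
force: [1.0, -0.7, -0.5]
width: 0.599
gripper_force: 0.0
```

```bash
python3 -c "
from h import *
p=arm.get_image('top')
for c,a in masks('square_block',p): r=poly(a,p,.02); print(c,cen(a),np.round(r[0],1),np.round(r[1],1),r[2])
hsv=cv2.cvtColor(p['frame'],cv2.COLOR_RGB2HSV); c=p['frame'][166,364]; print(c,p['frame'][166,340])
go((582,-391,118,-10),(582,-391,118,-67.5))"
```

```text
0.57 [356.14592275 138.13733906] [ 674.2 -366. ] [49.3 51.9] 63.08795166015625
0.56 [389.93421053 189.23245614] [ 508.9 -471.4] [45.8 53.7] 26.534807205200195
0.54 [364.76165803 166.88082902] [ 581.3 -391.5] [43.4 48.2] 25.517446517944336
[130 104  58] [155 130  91]
t 30.8 pos [ 639.  -141.1  117.2] yaw -10.0 w 55.2 F [ 1.3 -0.2  0.7] g 0.0
-> (582, -391, 118, -10) turn [ 0. -0. -0.] 1x [ 0.0001 -0.0003 -0.0004] | shift [-25.6   -1.28  -0.08] 9x [-2.845 -0.142 -0.009]
-> (582, -391, 118, -67.5) turn [0.    0.    1.004] 9x [0.     0.     0.1115] | shift [0. 0. 0.] 1x [0. 0. 0.]
```

carry_out(claw=[5.5, 5.5, 5.5, 6, 7, 8, 9, 9, 9, 9, 9, 9, 9, 9, 9, 9, 9, 9, 9, 9], delta_pos=[[-1.8, -0.1, 0], [-2.8, -0.14, 0], [-3, -0.15, 0], [-3, -0.15, 0], [-3, -0.15, 0], [-3, -0.15, 0], [-3, -0.15, 0], [-2.8, -0.14, 0], [-2, -0.1, 0], [-1.2, -0.05, 0], [0, 0, 0], [0, 0, 0], [0, 0, 0], [0, 0, 0], [0, 0, 0], [0, 0, 0], [0, 0, 0], [0, 0, 0], [0, 0, 0], [0, 0, 0]], angular=[[0, 0, 0], [0, 0, 0], [0, 0, 0], [0, 0, 0], [0, 0, 0], [0, 0, 0], [0, 0, 0], [0, 0, 0], [0, 0, 0], [0, 0, 0.1], [0, 0, 0.12], [0, 0, 0.12], [0, 0, 0.12], [0, 0, 0.12], [0, 0, 0.12], [0, 0, 0.12], [0, 0, 0.12], [0, 0, 0.06], [0, 0, 0], [0, 0, 0]])

```text
clock: 32.8
position: [0.5809, -0.3918, 0.1165]
ee_rot: [-3.08, -0.619, 0.002]
force: [0.1, 0.0, -0.3]
width: 0.983
gripper_force: 0.0
```

```bash
python3 -c "
from h import *
go((582,-391,12.5,-67.5))
p=arm.get_image('side'); cv2.imwrite('pics/a6.png',cv2.resize(p['frame'][190:384,250:510,::-1],(800,597),interpolation=cv2.INTER_CUBIC))"
```

```text
t 32.8 pos [ 580.9 -391.8  116.5] yaw -67.3 w 90.4 F [ 0.1  0.  -0.3] g 0.0
-> (582, -391, 12.5, -67.5) turn [-0.001  0.001  0.004] 1x [-0.0007  0.0013  0.0041] | shift [ 0.13 -0.03 10.4 ] 4x [ 0.033 -0.008  2.599]
```

View pics/a6.png

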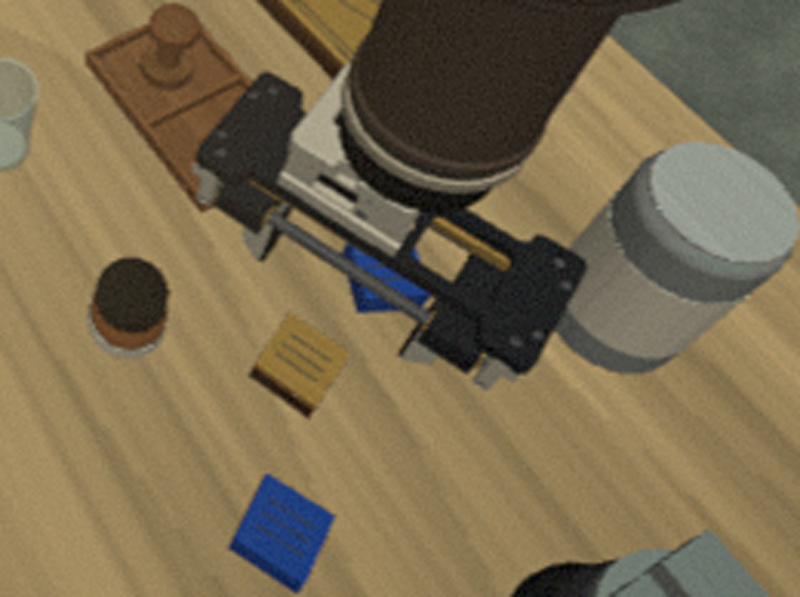

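Dabber stands in the 2-tray at (170,45). The gripper's line matches the brass square block at (300,362); the blue look-alikes at (385,280) and (282,530) are clear. Descending.

carry_out(claw=[9, 9, 9, 9, 9, 9, 9, 9], delta_pos=[[0.1, 0, 2], [0, 0, 2.5], [0, 0, 2.5], [0, 0, 1.7], [0, 0, 1], [0, 0, 0.4], [0, 0, 0], [0, 0, 0]], angular=[[0, 0, 0], [0, 0, 0], [0, 0, 0], [0, 0, 0], [0, 0, 0], [0, 0, 0], [0, 0, 0], [0, 0, 0]])

```text
clock: 33.65
position: [0.5833, -0.3913, 0.0173]
ee_rot: [3.079, 0.617, 0.002]
force: [-0.3, 0.4, 0.1]
width: 0.98
gripper_force: 0.0
```

```bash
python3 -c "
from h import *
go((582,-391,12.5,-67.3))"
```

```text
t 33.65 pos [ 583.3 -391.3   17.3] yaw -67.3 w 90.1 F [-0.3  0.4  0.1] g 0.0
-> (582, -391, 12.5, -67.3) turn [ 0.001 -0.001 -0.   ] 1x [ 0.0012 -0.0008 -0.0004] | shift [-0.11 -0.08  0.48] 1x [-0.111 -0.08   0.483]
```

carry_out(claw=[9, 5, 4, 4, 4, 4, 4, 4], delta_pos=[[-0.1, 0, 0.48], [0, 0, 0], [0, 0, 0], [0, 0, 0], [0, 0, 0], [0, 0, 0], [0, 0, 0], [0, 0, 0]], angular=[[0, 0, 0], [0, 0, 0], [0, 0, 0], [0, 0, 0], [0, 0, 0], [0, 0, 0], [0, 0, 0], [0, 0, 0]])

```text
clock: 34.45
position: [0.582, -0.3912, 0.0116]
ee_rot: [3.08, 0.617, 0.0]
force: [0.4, 0.4, 1.2]
width: 0.502
gripper_force: 25.0
```

```bash
python3 -c "
from h import *
go((582,-391,82.5,-67.3),(641.5,-219.5,82.5,-67.3),(641.5,-219.5,82.5,-87.8),(641.5,-219.5,17.5,-87.8))"
```

```text
t 34.45 pos [ 582.  -391.2   11.6] yaw -67.3 w 46.2 F [0.4 0.4 1.2] g 25.0
-> (582, -391, 82.5, -67.3) turn [ 0.    -0.    -0.001] 1x [ 0.0001 -0.0001 -0.0006] | shift [ 0.01 -0.02 -7.09] 3x [ 0.003 -0.006 -2.364]
-> (641.5, -219.5, 82.5, -67.3) turn [0. 0. 0.] 1x [0. 0. 0.] | shift [ 12.11 -13.53   0.  ] 7x [ 1.73  -1.932  0.   ]
-> (641.5, -219.5, 82.5, -87.8) turn [0.    0.    0.358] 3x [0.     0.     0.1193] | shift [0. 0. 0.] 1x [0. 0. 0.]
-> (641.5, -219.5, 17.5, -87.8) turn [0. 0. 0.] 1x [0. 0. 0.] | shift [0.  0.  6.5] 3x [0.    0.    2.167]
```

carry_out(claw=[4, 4, 4, 4, 4, 4, 4, 4, 4, 4, 4, 4, 4, 4], delta_pos=[[0, 0, -1], [0, 0, -2], [0, 0, -2.5], [0, 0, -2], [0.9, -1, 0], [1.7, -1.9, 0], [1.8, -2, 0], [1.8, -2, 0], [1.8, -2, 0], [1.8, -2, 0], [1.5, -1.7, 0], [0.8, -0.93, 0], [0, 0, 0], [0, 0, 0]], angular=[[0, 0, 0], [0, 0, 0], [0, 0, 0], [0, 0, 0], [0, 0, 0], [0, 0, 0], [0, 0, 0], [0, 0, 0], [0, 0, 0], [0, 0, 0], [0, 0, 0], [0, 0, 0], [0, 0, 0], [0, 0, 0]])

```text
clock: 35.85
position: [0.6408, -0.2203, 0.0863]
ee_rot: [3.08, 0.617, -0.001]
force: [0.3, 0.5, -2.3]
width: 0.499
gripper_force: 25.0
```

carry_out(claw=[4, 4, 4, 4, 4, 4, 4, 4, 4, 4, 4, 4, 4], delta_pos=[[0, 0, 0], [0, 0, 0], [0, 0, 0], [0, 0, 0], [0, 0, 0], [0, 0, 0], [0, 0, 0], [0, 0, 0], [0, 0, 0], [0, 0, 0], [0, 0, 0], [0, 0, 0], [0, 0, 0]], angular=[[0, 0, -0.11], [0, 0, -0.11], [0, 0, -0.11], [0, 0, -0.11], [0, 0, -0.11], [0, 0, -0.11], [0, 0, -0.11], [0, 0, -0.11], [0, 0, -0.11], [0, 0, -0.11], [0, 0, -0.11], [0, 0, 0], [0, 0, 0]])

```text
clock: 37.15
position: [0.6407, -0.2213, 0.0866]
ee_rot: [2.188, 2.254, -0.001]
force: [-0.7, -0.2, -2.1]
width: 0.5
gripper_force: 25.0
```

```bash
python3 -c "
from h import *
go((641.5,-219.5,16.6,2))
p=arm.get_image('side'); cv2.imwrite('pics/a7.png',cv2.resize(p['frame'][130:324,200:460,::-1],(800,597),interpolation=cv2.INTER_CUBIC))"
```

```text
t 37.15 pos [ 640.7 -221.3   86.6] yaw 1.7 w 46.0 F [-0.7 -0.2 -2.1] g 25.0
-> (641.5, -219.5, 16.6, 2) turn [-0.     0.    -0.005] 1x [-0.0001  0.0004 -0.0054] | shift [0.18 0.08 7.  ] 3x [0.061 0.027 2.332]
```

View pics/a7.png

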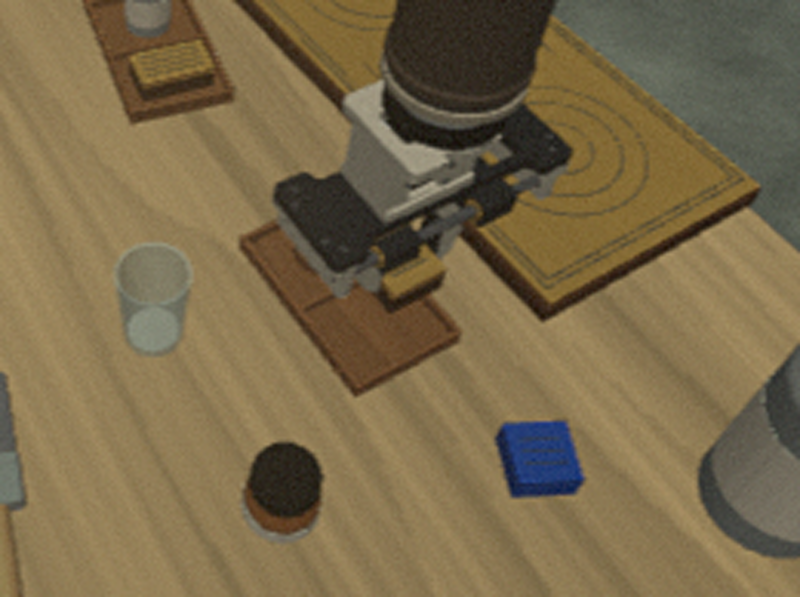

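The brass square is held level at (413,278), over the near compartment. Lowering it.

carry_out(claw=[4, 4, 4, 4, 4, 4, 4, 4], delta_pos=[[0.1, 0, 2], [0.05, 0.05, 2], [0, 0, 1.5], [0, 0, 0.8], [0, 0, 0.3], [0, 0, 0.15], [0, 0, 0], [0, 0, 0]], angular=[[0, 0, 0], [0, 0, 0], [0, 0, 0], [0, 0, 0], [0, 0, 0], [0, 0, 0], [0, 0, 0], [0, 0, 0]])

```text
clock: 38.0
position: [0.6424, -0.2183, 0.0198]
ee_rot: [2.182, 2.259, 0.001]
force: [0.6, 0.7, -2.4]
width: 0.5
gripper_force: 25.0
```

carry_out(claw=[4, 4, 4, 4], delta_pos=[[0, 0, 0.18], [0, 0, 0.1], [0, 0, 0], [0, 0, 0]], angular=[[0, 0, 0], [0, 0, 0], [0, 0, 0], [0, 0, 0]])

```text
clock: 38.4
position: [0.6421, -0.2181, 0.0165]
ee_rot: [2.182, 2.26, 0.001]
force: [-0.6, 0.2, 1.3]
width: 0.499
gripper_force: 25.0
```

Touched down. Release, rise, and move clear to check.

carry_out(claw=[4.8, 5.1, 5.5, 5.8, 5.8, 5.8, 5.8, 5.8, 5.8, 5.8, 5.8, 5.8, 5.8, 5.8, 5.8, 5.8, 5.8, 5.8, 5.8], delta_pos=[[0, 0, 0], [0, 0, 0], [0, 0, 0], [0, 0, 0], [0, 0, -1], [0, 0, -2], [0, 0, -3], [0, 0, -3], [0, 0, -3], [0, 0, -3], [0, 0, -2], [0, -2.5, 0], [0, -3, 0], [0, -3, 0], [0, -3, 0], [0, -3, 0], [0, -2, 0], [0, 0, 0], [0, 0, 0]], angular=[[0, 0, 0], [0, 0, 0], [0, 0, 0], [0, 0, 0], [0, 0, 0], [0, 0, 0], [0, 0, 0], [0, 0, 0], [0, 0, 0], [0, 0, 0], [0, 0, 0], [0, 0, 0], [0, 0, 0], [0, 0, 0], [0, 0, 0], [0, 0, 0], [0, 0, 0], [0, 0, 0], [0, 0, 0]])

```text
clock: 40.3
position: [0.4773, -0.224, 0.1871]
ee_rot: [2.182, 2.259, 0.002]
force: [0.7, -0.4, 0.1]
width: 0.631
gripper_force: 0.0
```

```bash
python3 -c "
from h import *
go()
p=arm.get_image('side'); cv2.imwrite('pics/a8.png',cv2.resize(p['frame'][70:340,120:480,::-1],(800,600),interpolation=cv2.INTER_CUBIC))
q=arm.get_image('top')
import numpy as np
for n,(c,ax) in dict(t3=((641.5,175),79.7),t2=((640,-180),92.2)).items():
  u=np.array([np.cos(np.radians(ax)),np.sin(np.radians(ax))]); v=np.array([u[1],-u[0]])
  for l in ['round_block','long_block','tin','square_block','dabber']:
    A=masks(l,q);B=masks(l,p)
    for _,a in A:
      for _,b in B:
        X,e=tri(q,cen(a),p,cen(b)); d=X[:2]*1000-c
        if e<.006 and abs(d@u)<120 and abs(d@v)<50: print(n,l,'x %.0f y %.0f z %.0f'%(d@v,d@u,X[2]*1000))
for l in('glass','graver'): print(l,[cen(a).round(1) for _,a in masks(l,q)])
"
```

```text
t 40.3 pos [ 477.3 -224.   187.1] yaw 2.0 w 58.0 F [ 0.7 -0.4  0.1] g 0.0
t2 square_block x 0 y -43 z 20
t2 dabber x 3 y 40 z 25
glass [array([288.8, 194.9])]
graver [array([221.6, 244.3])]
```

View pics/a8.png

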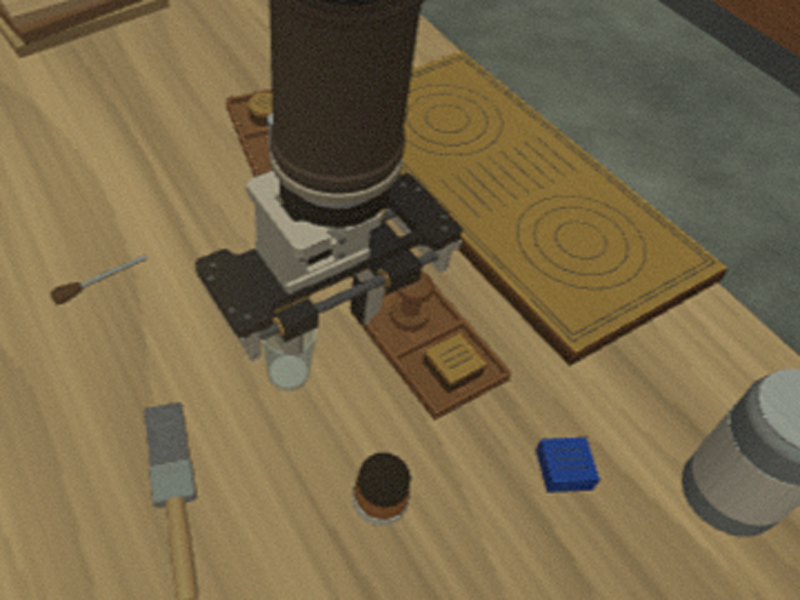

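Square block at (457,360) and dabber at (410,305) stand in the 2-tray; glass and graver are unmoved. I'll do a quick numeric check of the 3-tray from above before handing in.

```bash
python3 -c "
from h import *
q=arm.get_image('top'); ok=0
a=np.radians(79.7); u=np.array([np.cos(a),np.sin(a)]); v=np.array([u[1],-u[0]])
for l,h,y in (('round_block',.022,79),('long_block',.022,-79),('tin',.045,0)):
  for _,m in masks(l,q):
    d=at(q,cen(m),h)[:2]*1000-(641.5,175); print(l,'x %.0f y %.0f'%(d@v,d@u)); ok+=abs(d@u-y)<12 and abs(d@v)<20
print(ok)
if ok==3: print(arm.sign_off())
"
```

```text
long_block x 1 y -80
tin x 2 y -0
2
```

The detector only missed the round block. It was released at row offset +78 mm and shows in its compartment in two pictures, so I'm handing in.

```bash
python3 -c "
from cell import arm
print(arm.sign_off())"
```

```text
the job is handed in; nothing more can be done
None
```

Both kits are made up and the job is handed in (no verdict came back): all five pieces were set down in their compartments, the glass and graver did not move, and the final overhead check confirmed every position except the round block's, which the detector missed but which shows in its compartment in later pictures.

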